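Make up the gauge kit and the instrument-head kit

TASK

Make up the two service kits from the stock on the bench: into the recesses of the tray with the dial gauge stand the double-ended steel nipple, the brass plug and the plain hexagonal coupling, one to a recess, upright as they stand now; into the tray with the yellow instrument head lay the angled connector along the oblong recess and the roll of tape flat in the large round one. Everything sits down on the floor of its recess; the squat steel bushing is not wanted, leave it where it stands.

Things in the scene. Friction and masses are not known exactly. Their poses are not given: they have to be found in the camera images.
- gauge_tray: fixed low kit tray 153x208x12 mm, grey rim, grey insert 10 high with dark recess floors; recesses 6 deep, floors 4 above bench. Origin: centre of underside, z up, y along the long side. At y=+50 a white dial gauge (66 across, top at 38) is fixed. Three equal round recesses, 42 diameter, at y=-50, x=-47, 0, +47; each takes any one fitting, 7 mm to spare around. Yaw within 0.22 rad.
- head_tray: fixed low kit tray 153x208x12 mm, grey rim, grey insert 10 high with dark recess floors; recesses 6 deep, floors 4 above bench. Origin: centre of underside, z up, y along the long side. At y=+50 a yellow instrument head (77 across, top at 64) is fixed. For the tape: round recess 74 diameter at x=+29, y=-50. For the connector: oblong recess, 36 in x by 84 in y, at x=-46, y=-50. Yaw within 0.22 rad.
- nipple: loose steel nipple, threaded at both ends, hexagon in the middle; stands upright, 34 mm high. Threads 16 mm diameter; hexagon 22 mm across flats (facing its x), 25 over corners (y), 13 to 21 mm above the underside. Origin: centre of the underside, z up.
- plug: loose brass plug standing on its hexagon, thread upward, 22 mm high. Hexagon 24 mm across flats (facing x), 27 over corners, lowest 10 mm; above it the thread, 20 mm diameter. Origin: centre of the underside, z up.
- coupling: loose steel coupling, a plain hexagonal sleeve without outer thread, standing upright, 30 mm high, 24 mm across flats (facing x), 27 over corners. Origin: centre of the underside, z up.
- connector: loose angled cable connector lying down, 67x18x18 mm: orange block, pale ribbed nut at its -x end, thin black stub at +x. Origin: on the underside, middle of its length; x along its length, z up. Grip it across y on the block, 18 mm wide, at x = -8 mm. At the start its length lies along world y within 0.35 rad; its sides then have about 25 mm free.
- tape: loose roll of dark insulating tape lying flat, 57 mm outer diameter, 19 mm high. Origin: centre of the underside, z up.
- bushing: loose squat steel bushing on a broad hexagon (27 mm across flats, 31 over corners, 9 high) with a 20 mm thread above, 21 mm high in all; belongs to neither kit. Origin: centre of the underside, z up.

How it is judged:
By the outcome, as a careful person would: the job done as asked, in the order asked, and still so for the second after the job is handed in, with the robot touching nothing.
It also fails if it takes over 112 s, if anything falls off the work surface, if the arm or the gripper's body presses on something with over 40 N, if the wrist force passes 120 N, or if a joint passes its speed limit or range.

ROBOT

A 6-joint arm with a two-finger parallel gripper is mounted at the origin on a cart in front of the work surface, level with it; the furniture and walls round the work are solid. World frame = base frame: x ahead of the robot, y to its left, z up, the work surface at z = 0. Lengths are in m, angles in rad, forces in N, time in s.
With the tool pointing down it reaches from about 0.35 to 0.975 m from the base axis. Payload 7.1 kg.
Tool frame: the origin (TCP) lies at the very end of the fingers, on their centre line; the grasp point (between the pads) lies 19 mm behind it (r.grip_depth is the distance from the TCP to the grasp point, in m); z points along the fingers, y is the line along which they close (so a half turn about z gives the same grasp; the last joint's range is limited). The gripper opens to 88 mm and grips with 3 to 60 N. Pads are 20 mm wide; open, the fingers measure 115 mm over their backs; the gripper's body (75 mm by 178 mm) begins 61 mm behind the grasp point.
Start: joints at [-1.312, 0.423, 1.63, -0, 1.089, -0.019], TCP at [0.171, -0.601, 0.223] pointing down, gripper open.
Joint ranges: [-3, 3], [-0.9, 2.11], [0.09, 2.58], [-1.31, 4.45], [0.11, 2.69], [-2.54, 2.54]. Speed limits (rad/s): [2.39, 2.39, 3.01, 3.14, 3.14, 3.14].

INTERFACE

Orientations are given as a unit quaternion [x, y, z, w].
In Python, from rig import r gives the robot as it stands.
- The arm moves only by the tool jog_arm, never from a script. Its argument "targets" is a list of rows, each a list of 7 numbers: the shift along the tool's x, y, z in m, then the turn, a rotation vector about the tool's x, y, z in rad, then the finger opening in m, from 0 to 0.0878. A call has 1 to 20 rows; each row is the pose to reach, as a shift and turn from the pose commanded when the call began, along the tool's axes at that moment; what a row does not reach only later rows make up. A row lasts 1/10 s, in which the tool goes at most 50 mm and 8.59 degrees, less where a joint would pass 70% of its speed; a pose out of reach is approached as far as the arm can. A call with a gripper value outside its range is refused whole. The fingers move at their own pace and stop on an object; "newtons" is the grip in N (left out, the last holds). Time passes only in rows, so rows that repeat a pose let the fingers close. It gives the time, the measured TCP pose, the force, the opening and the grip force at its end, in the units of the state.
- r.state(): the state, without advancing time (a new reading comes with each control period).
- r.camera(name): name is "side" or "top"; returns (picture, depth): 384x512x3 uint8, red, green, blue; 384x512 float32, m along the optical axis (not along the pixel's ray), 0 where there is no reading.
- r.camera_info(name): a dict with "mtx" (3x3 intrinsics, pixels), "eye" and "rotation" of the camera in the world. Camera axes: x right, y down, z forward; pixel columns grow to the right and rows downward; lengths in m; the calibration is good to about 2 mm. A picture is of the moment at which its call begins. camera_info takes no time and is no camera call.
- r.close_job(): hands the job in; it is judged then, once.
Trained networks look in the newest picture that a camera, given by its name, has taken for a name from the list of things; names that differ only in an ending like _2 or _b are one class to them, and where a whole thing is asked for, a point or a joint stands for the part that bears it (a point fixed in the world has none). Each returns a list of dicts, best first, with "p" (0 to 1); they miss things now and then, are a little off and sometimes report something else, mostly with a low value. They report only what shows in the picture. A call takes as long as a camera call.
- r.regions_of(label, camera): "mask" (384x512 bool, what is visible of it) and "location" ([row, column] in pixels, amid what is visible of it).
The state is a dict: "time_s": time; "q": joint angles; "joint_velocities": joint speeds; "joint_efforts": joint torques, N m; "ee_pos": TCP position; "ee_rot": TCP orientation; "ft_force": force on the tool from outside, world axes, zero at the start; "torque": the same for the moment, N m; "gripper_width": finger opening in m; "grip_force": force on a finger pad.
Only numpy, scipy, OpenCV 4.12 (cv2) and the standard library are available. Lean on these libraries where they do the work, as an engineer would, in place of code of your own. Each camera call takes 0.05 s, during which the arm holds its last target. There are 200 camera calls.

## Working session

There is one attempt and no reset: what is moved stays moved. The work goes in short steps, Python scripts to look and compute and a tool call to move; the robot and the scene stay as the last step left them, time stands still between calls to the robot, and variables do not carry over. Pictures are saved under pics/ and viewed, at most 14 in all, crops included, and the job is handed in when it is done.

Besides the shell and the picture viewer there is one more tool, called after "Call:" as name([rows], argument=value, ...), one row to a line, values as JSON. jog_arm: Moves the arm, as the interface text tells. Its arguments: {"type":"object","properties":{"targets":{"type":"array","items":{"type":"array","items":{"type":"number"}}},"newtons":{"type":"number"}},"required":["targets"]}

```bash
mkdir -p pics; ls
cat > h.py <<'E'
import numpy as np, cv2
from rig import r
def world(cam, depth):
    i=r.camera_info(cam); K=np.array(i["mtx"]); R=np.array(i["rotation"]); e=np.array(i["eye"])
    v,u=np.mgrid[0:384,0:512]
    c=np.stack([(u-K[0,2])/K[0,0]*depth,(v-K[1,2])/K[1,1]*depth,depth],-1)
    return c@R.T+e
def pix(cam,p):
    i=r.camera_info(cam); K=np.array(i["mtx"]); R=np.array(i["rotation"]); e=np.array(i["eye"])
    c=(np.asarray(p)-e)@R; return (K@(c/c[...,2:]).T).T[...,:2] if c.ndim>1 else (K@(c/c[2]))[:2]
E
python3 - <<'E'
from h import *
s=r.state(); print(s["ee_pos"],s["ee_rot"],s["time_s"])
for c in ("top","side"):
    i=r.camera_info(c); print(c,i)
    im,d=r.camera(c); np.savez(c+".npz",im=im,d=d)
    cv2.imwrite(f"pics/{c}0.png",cv2.cvtColor(im,cv2.COLOR_RGB2BGR))
    W=world(c,d)
    for n in "gauge_tray head_tray nipple plug coupling connector tape bushing".split():
        for x in r.regions_of(n,c)[:3]:
            m=x["mask"]&(d>0); P=W[m]
            print(c,n,round(x["p"],2),np.round(x["location"]),m.sum(),np.round(np.median(P,0),3),np.round(np.percentile(P,2,0),3),np.round(np.percentile(P,98,0),3))
print(r.state()["time_s"])
E
```

```text
pics
[ 0.17129103 -0.60050096  0.22190672] [ 9.90365575e-01  1.38475494e-01 -8.99734000e-05 -7.46125552e-04] 0.0
top {'mtx': array([[390.66192266,   0.        , 245.34485267],
       [  0.        , 390.66192266, 192.99803464],
       [  0.        ,   0.        ,   1.        ]]), 'eye': array([ 0.43973746, -0.00335084,  1.11378269]), 'rotation': array([ 0.70635363, -0.70611119,  0.03614817, -0.03412985])}Traceback (most recent call last):
  File "<stdin>", line 7, in <module>
  File "h.py", line 7, in world
    return c@R.T+e
           ~^~~~
ValueError: matmul: Input operand 1 has a mismatch in its core dimension 0, with gufunc signature (n?,k),(k,m?)->(n?,m?) (size 4 is different from 3)
```

Rotation is a quaternion.

```bash
sed -i 's/R=np.array(i\["rotation"\])/R=Rot.from_quat(i["rotation"]).as_matrix()/; 1a from scipy.spatial.transform import Rotation as Rot' h.py
python3 - <<'E'
from h import *
for c in ("top","side"):
    im,d=r.camera(c); np.savez(c+".npz",im=im,d=d)
    cv2.imwrite(f"pics/{c}0.png",cv2.cvtColor(im,cv2.COLOR_RGB2BGR))
    W=world(c,d); M={}
    for n in "gauge_tray head_tray nipple plug coupling connector tape bushing".split():
        for k,x in enumerate(r.regions_of(n,c)[:3]):
            m=x["mask"]&(d>0); P=W[m]; M[f"{n}{k}"]=x["mask"]
            print(c,n,round(x["p"],2),np.round(x["location"]),m.sum(),np.round(np.median(P,0),3),np.round(np.percentile(P,2,0),3),np.round(np.percentile(P,98,0),3))
    np.savez(c+"_m.npz",**M)
print(r.state()["time_s"], r.camera_info("side")["eye"])
E
```

```text
top gauge_tray 0.59 [209. 360.] 3902 [ 0.502 -0.32   0.01 ] [ 0.431 -0.421  0.002] [ 0.575 -0.219  0.039]
top gauge_tray 0.42 [149. 220.] 23 [0.678 0.065 0.032] [0.674 0.059 0.019] [0.684 0.071 0.038]
top coupling 0.58 [225. 263.] 59 [ 0.453 -0.064  0.03 ] [ 0.442 -0.074  0.01 ] [ 0.462 -0.053  0.034]
top connector 0.49 [233. 220.] 104 [0.434 0.061 0.016] [ 0.423  0.039 -0.001] [0.442 0.089 0.022]
top tape 0.78 [157. 272.] 182 [ 0.658 -0.085  0.018] [ 0.635 -0.108  0.003] [ 0.687 -0.06   0.022]
top bushing 0.43 [194. 221.] 85 [0.549 0.062 0.013] [ 0.536  0.05  -0.   ] [0.563 0.074 0.024]
side gauge_tray 0.62 [140. 334.] 2432 [ 0.494 -0.288  0.011] [ 0.425 -0.417  0.003] [ 0.574 -0.21   0.039]
side head_tray 0.72 [311. 221.] 7509 [0.434 0.351 0.011] [0.371 0.226 0.003] [0.523 0.432 0.066]
side nipple 0.51 [191. 204.] 92 [0.676 0.074 0.023] [0.67  0.062 0.005] [0.688 0.082 0.037]
side plug 0.51 [182. 270.] 87 [ 0.55  -0.036  0.015] [ 0.542 -0.048  0.003] [ 0.562 -0.031  0.025]
side plug 0.23 [139. 333.] 2454 [ 0.495 -0.289  0.011] [ 0.425 -0.417  0.003] [ 0.576 -0.21   0.039]
side coupling 0.69 [187. 310.] 93 [ 0.447 -0.053  0.022] [ 0.439 -0.065  0.004] [ 0.456 -0.048  0.034]
side coupling 0.5 [137. 335.] 2497 [ 0.494 -0.288  0.011] [ 0.425 -0.418  0.002] [ 0.575 -0.21   0.039]
side connector 0.74 [227. 293.] 151 [0.43  0.068 0.015] [0.419 0.043 0.005] [0.443 0.1   0.021]
side tape 0.5 [161. 243.] 254 [ 0.659 -0.076  0.017] [ 0.633 -0.102  0.001] [ 0.683 -0.053  0.022]
0.95 [0.0880552  0.75206644 0.78959434]
```

View pics/top0.png

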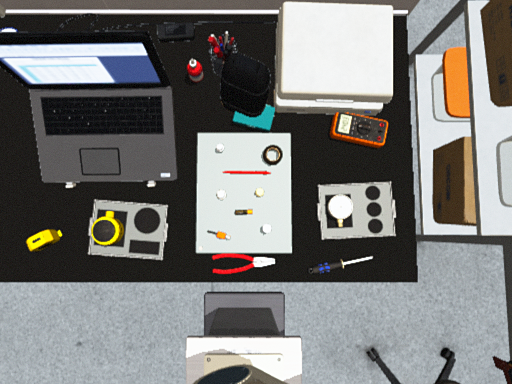

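View pics/side0.png

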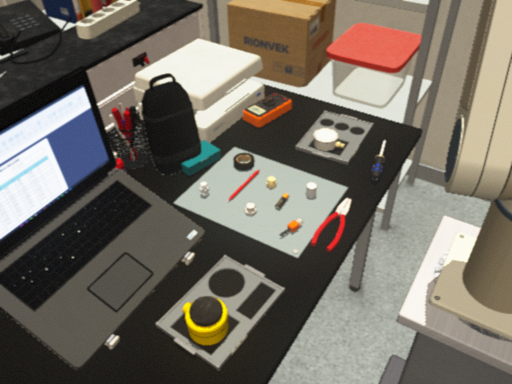

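The pictures show these items:

| Item | Top (u, v) | Side (u, v) |
|---|---|---|
| Nipple | (219,148) | (204,188) |
| Brass plug | (259,193) | (270,182) |
| Coupling | (266,229) | (310,187) |
| Bushing | (221,194) | (250,208) |
| Connector | (219,235) | |
| Tape | (272,155) | |
| Gauge tray | (357,210), recesses on its right | |
| Head tray | (128,230), round recess upper right, oblong lower right | |

The pen, the black/orange piece and the tools are not part of the job.

```bash
cat > m.py <<'E'
from h import *
def ray(cam,uv,z):
    i=r.camera_info(cam); K=np.array(i["mtx"]); R=Rot.from_quat(i["rotation"]).as_matrix(); e=np.array(i["eye"])
    d=R@np.linalg.solve(K,[uv[0],uv[1],1]); return e+d*(z-e[2])/d[2]
f=np.load("top.npz"); im,d=f["im"],f["d"]; W=world("top",d)
g=im.mean(2)
# recess centroids: dark blobs in tray windows
for nm,cam,(u0,u1,v0,v1) in (("gauge","top",(362,386,180,238)),("head","top",(131,168,203,256)),("gauge","side",(322,370,110,150)),("head","side",(200,278,262,325))):
    G=np.load(cam+".npz")["im"].mean(2)
    sub=cv2.resize(G[v0:v1,u0:u1].astype(np.float32),None,fx=4,fy=4,interpolation=cv2.INTER_CUBIC)
    n,l,s,c=cv2.connectedComponentsWithStats((sub<95).astype(np.uint8))
    for k in range(1,n):
        if s[k][4]>600: 
            uv=(c[k]+.5)/4-.5+[u0,v0]; print(nm,cam,s[k],np.round(uv,1),np.round(ray(cam,uv,.007),4))
print("objects")
for n,(u,v),h in (("nipple",(219,148),.034),("plug",(259,193),.022),("coupling",(266,229),.030),("bushing",(221,194),.021),("tape",(272,155),.019),("connector",(219,235),.018)):
    w=18 if n in("tape","connector") else 8
    P=W[v-w:v+w+1,u-w:u+w+1]; C=im[v-w:v+w+1,u-w:u+w+1]
    m=(P[...,2]>h*.6)&(P[...,2]<h+.008); Q=P[m]
    print(n,m.sum(),"c",np.round(Q.mean(0),4),"mid",np.round((Q.min(0)+Q.max(0))/2,4),"ext",np.round(np.ptp(Q,axis=0),3),"zmax",Q[:,2].max().round(3),C[m].mean(0).round())
    if n=="connector":
        (c,s,a)=cv2.minAreaRect(Q[:,:2].astype(np.float32)*1000); print(c,s,a)
        w_,V=np.linalg.eigh(np.cov(Q[:,:2].T)); print(V[:,1])
        o=m&(C[...,0]>150)&(C[...,2].astype(int)<C[...,0]-60); print("orange",P[o].mean(0).round(4),o.sum())
def crop(a,b): return cv2.resize(a[b[2]:b[3],b[0]:b[1],::-1],(400,300),interpolation=cv2.INTER_CUBIC)
s=np.load("side.npz")["im"]
cv2.imwrite("pics/crop.png",np.vstack([np.hstack([crop(im,(200,240,222,252)),crop(s,(272,312,212,242))]),np.hstack([crop(im,(85,175,195,262)),crop(im,(315,399,178,241))])]))
E
python3 m.py
```

```text
gauge top [  0   0  96  12 874] [372.4 180.7] [ 0.5857 -0.3698  0.007 ]
gauge top [  14   24   58   56 2527] [372.3 192.5] [ 0.5517 -0.3682  0.007 ]
gauge top [  20   90   57   56 2544] [373.6 209. ] [ 0.5047 -0.3705  0.007 ]
gauge top [  25  156   57   57 2579] [374.9 225.6] [ 0.4577 -0.3726  0.007 ]
head top [  13   20  103  102 8275] [146.6 220.1] [0.4729 0.2725 0.007 ]
head top [ 129  108   19  104 1143] [165.6 246.9] [0.398  0.2173 0.007 ]
head top [   0  148  115   59 5636] [144.6 246.9] [0.3981 0.2763 0.007 ]
gauge side [   0    0  192   50 3749] [351.6 113.8] [ 0.5059 -0.4489  0.007 ]
gauge side [   0   37   47   27 1079] [326.9 122.1] [ 0.5508 -0.3698  0.007 ]
gauge side [  52   52   55   29 1224] [341.4 126.2] [ 0.505  -0.3714  0.007 ]
gauge side [ 113   69   56   29 1292] [356.7 130.4] [ 0.4578 -0.3736  0.007 ]
gauge side [ 143   80   49   80 2213] [365.1 142.5] [ 0.4142 -0.3291  0.007 ]
gauge side [ 42 118  63  42 956] [340.5 145.3] [ 0.468  -0.2824  0.007 ]
head side [   0    0   70   69 2599] [205.5 267.5] [0.5333 0.2627 0.007 ]
head side [ 154    0  158   89 6330] [265
[... 576 characters left out ...]
 0.5546 -0.0449  0.021 ] ext [0.018 0.017 0.01 ] zmax 0.026 [252. 252. 226.]
coupling 66 c [ 0.4521 -0.0653  0.0299] mid [ 0.4521 -0.0663  0.0278] ext [0.025 0.023 0.012] zmax 0.034 [250. 251. 251.]
bushing 43 c [0.548  0.0623 0.0204] mid [0.5489 0.0609 0.02  ] ext [0.017 0.02  0.015] zmax 0.027 [251. 252. 252.]
tape 210 c [ 0.6611 -0.0835  0.0179] mid [ 0.6503 -0.0753  0.0174] ext [0.081 0.071 0.011] zmax 0.023 [94. 82. 67.]
connector 98 c [0.4291 0.0596 0.016 ] mid [0.4132 0.063  0.0166] ext [0.064 0.076 0.011] zmax 0.022 [225. 168.  94.]
(417.59002685546875, 55.37628173828125) (94.10276794433594, 46.53553009033203) 34.62693786621094
[0.67714937 0.73584559]
orange [0.4261 0.059  0.0172] 61
```

View pics/crop.png

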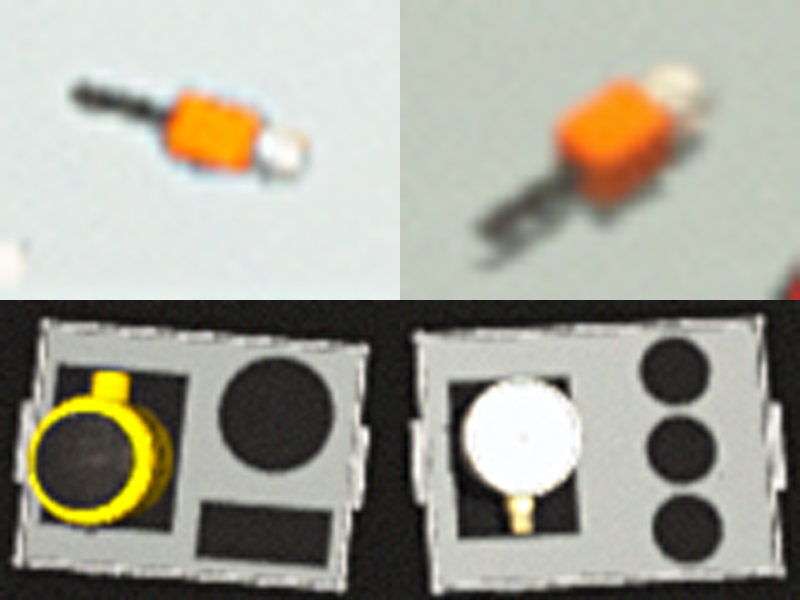

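The crops (block centre of the connector at about (221,235) top, nut to the right and below) and the measurements agree with the given sizes. The gauge recesses are 47 mm apart at yaw +0.05, and the head tray yaw is about −0.09. I'll write a move helper and go above the nipple.

```bash
cat > go.py <<'E'
import sys
from h import *
x,y,z,psi=map(float,sys.argv[1:5])
s=r.state(); R=Rot.from_quat(s["ee_rot"]).as_matrix()
d=R.T@(np.array([x,y,z])-s["ee_pos"])
T=np.array([[np.cos(psi),np.sin(psi),0],[np.sin(psi),-np.cos(psi),0],[0,0,-1]])
rv=Rot.from_matrix(R.T@T).as_rotvec()
print("t",round(s["time_s"],2),"pos",np.round(s["ee_pos"],4),"shift",np.round(d,4),"turn",np.round(rv,3),"w",round(s["gripper_width"],4),"grip",round(s["grip_force"],1),"q",np.round(s["q"],2))
E
python3 go.py .68 .0665 .10 .05
```

```text
t 0.95 pos [ 0.1714 -0.601   0.2227] shift [ 0.6721 -0.5024  0.1227] turn [-0.    -0.     0.228] w 0.088 grip 0.0 q [-1.31  0.42  1.63  0.    1.09 -0.02]
```

Call:
jog_arm([
  [0.672,-0.502,0.07,0,0,0.228,0.05],
  [0.672,-0.502,0.07,0,0,0.228,0.05],
  [0.672,-0.502,0.07,0,0,0.228,0.05],
  [0.672,-0.502,0.07,0,0,0.228,0.05],
  [0.672,-0.502,0.07,0,0,0.228,0.05],
  [0.672,-0.502,0.07,0,0,0.228,0.05],
  [0.672,-0.502,0.07,0,0,0.228,0.05],
  [0.672,-0.502,0.07,0,0,0.228,0.05],
  [0.672,-0.502,0.07,0,0,0.228,0.05],
  [0.672,-0.502,0.07,0,0,0.228,0.05],
  [0.672,-0.502,0.07,0,0,0.228,0.05],
  [0.672,-0.502,0.07,0,0,0.228,0.05],
  [0.672,-0.502,0.07,0,0,0.228,0.05],
  [0.672,-0.502,0.07,0,0,0.228,0.05],
  [0.672,-0.502,0.07,0,0,0.228,0.05],
  [0.672,-0.502,0.07,0,0,0.228,0.05],
  [0.672,-0.502,0.07,0,0,0.228,0.05],
  [0.672,-0.502,0.07,0,0,0.228,0.05],
  [0.672,-0.502,0.123,0,0,0.228,0.05],
  [0.672,-0.502,0.123,0,0,0.228,0.05],
])

```text
time_s: 2.95
ee_pos: [0.6755, 0.0655, 0.0944]
ee_rot: [1.0, 0.025, -0.005, 0.0]
ft_force: [-0.9, 0.1, -0.6]
gripper_width: 0.05
grip_force: 0.0
```

```bash
python3 go.py .68 .0665 .0225 .05
```

```text
t 2.95 pos [0.6755 0.0655 0.0944] shift [ 0.0053 -0.0008  0.0718] turn [0.   0.01 0.  ] w 0.05 grip 0.0 q [ 0.08  0.65  1.57 -0.    0.93  1.6 ]
```

Call:
jog_arm([
  [0,0,0.03,0,0,0,0.04],
  [0,0,0.048,0,0,0,0.04],
  [0,0,0.048,0,0,0,0.04],
  [0,0,0.048,0,0,0,0.04],
])

```text
time_s: 3.35
ee_pos: [0.6801, 0.0656, 0.0524]
ee_rot: [1.0, 0.025, -0.0, 0.0]
ft_force: [-0.1, 0.5, 0.4]
gripper_width: 0.0402
grip_force: 0.0
```

```bash
python3 go.py .68 .0665 .0225 .05
python3 - <<'E'
from h import *
im,d=r.camera("side"); c=lambda a,b: cv2.resize(a[b[2]:b[3],b[0]:b[1],::-1],(800,600),interpolation=cv2.INTER_CUBIC)
cv2.imwrite("pics/n1.png",c(im,(160,260,130,205)))
E
```

```text
t 3.35 pos [0.6801 0.0656 0.0524] shift [-0.     -0.0009  0.0299] turn [ 0.     0.    -0.001] w 0.0402 grip 0.0 q [ 0.08  0.71  1.57 -0.    0.86  1.6 ]
```

View pics/n1.png

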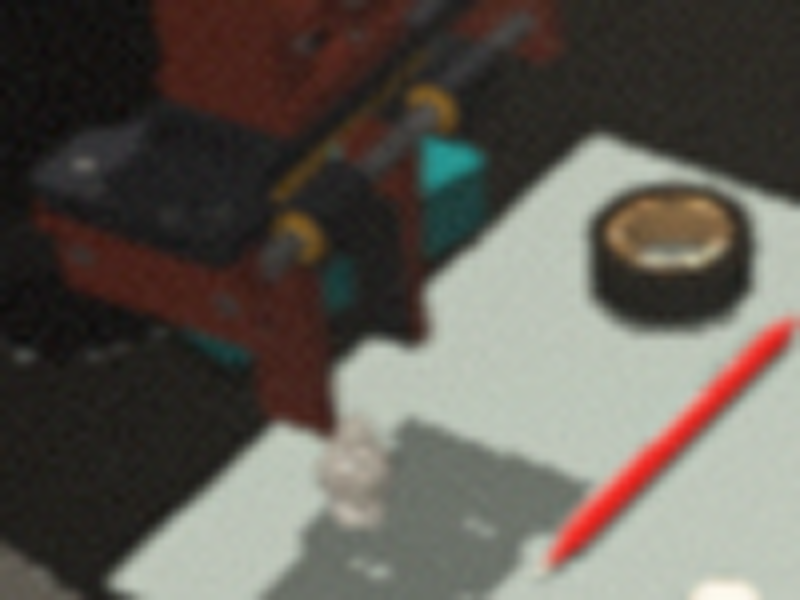

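The nipple at crop (355,475) stands centred below the fingers (about (300,420) and (400,340)). I'll descend and grip.

Call:
jog_arm([
  [0,-0.001,0.015,0,0,0,0.04],
  [0,-0.001,0.03,0,0,0,0.04],
  [0,-0.001,0.03,0,0,0,0.04],
  [0,-0.001,0.03,0,0,0,0.0],
  [0,-0.001,0.03,0,0,0,0.0],
  [0,-0.001,0.03,0,0,0,0.0],
  [0,-0.001,0.03,0,0,0,0.0],
  [0,-0.001,0.03,0,0,0,0.0],
  [0,-0.001,0.03,0,0,0,0.0],
], newtons=20)

```text
time_s: 4.3
ee_pos: [0.6802, 0.067, 0.0221]
ee_rot: [1.0, 0.025, 0.0, -0.0]
ft_force: [0.3, 0.3, 1.5]
gripper_width: 0.0148
grip_force: 19.9
```

```bash
python3 go.py .5513 -.369 .12 .05
```

```text
t 4.3 pos [0.6802 0.067  0.0221] shift [-0.1504  0.4291 -0.0981] turn [-0.    -0.001 -0.   ] w 0.0148 grip 19.9 q [ 0.08  0.75  1.58 -0.    0.81  1.6 ]
```

Call:
jog_arm([
  [0,0,-0.04,0,0,0,0.0],
  [0,0,-0.08,0,0,0,0.0],
  [-0.02,0.06,-0.098,0,0,0,0.0],
  [-0.035,0.1,-0.098,0,0,0,0.0],
  [-0.05,0.143,-0.098,0,0,0,0.0],
  [-0.066,0.19,-0.098,0,0,0,0.0],
  [-0.084,0.24,-0.098,0,0,0,0.0],
  [-0.1,0.286,-0.098,0,0,0,0.0],
  [-0.116,0.33,-0.098,0,0,0,0.0],
  [-0.133,0.38,-0.098,0,0,0,0.0],
  [-0.144,0.41,-0.098,0,0,0,0.0],
  [-0.15,0.429,-0.098,0,0,0,0.0],
  [-0.15,0.429,-0.098,0,0,0,0.0],
  [-0.15,0.429,-0.06,0,0,0,0.0],
  [-0.15,0.429,-0.06,0,0,0,0.0],
  [-0.15,0.429,-0.06,0,0,0,0.0],
])

```text
time_s: 5.9
ee_pos: [0.5514, -0.367, 0.0812]
ee_rot: [1.0, 0.026, -0.001, -0.001]
ft_force: [0.4, -0.1, -1.1]
gripper_width: 0.0147
grip_force: 19.9
```

```bash
python3 go.py .5513 -.369 .0265 .05
python3 - <<'E'
from h import *
im,d=r.camera("side"); c=lambda a,b: cv2.resize(a[b[2]:b[3],b[0]:b[1],::-1],(800,600),interpolation=cv2.INTER_CUBIC)
cv2.imwrite("pics/n2.png",c(im,(290,390,90,165)))
E
```

```text
t 5.9 pos [ 0.5514 -0.367   0.0812] shift [-0.0001  0.0021  0.0546] turn [-0.002  0.002  0.001] w 0.0147 grip 19.9 q [-0.61  0.65  1.62  0.    0.88  0.91]
```

View pics/n2.png

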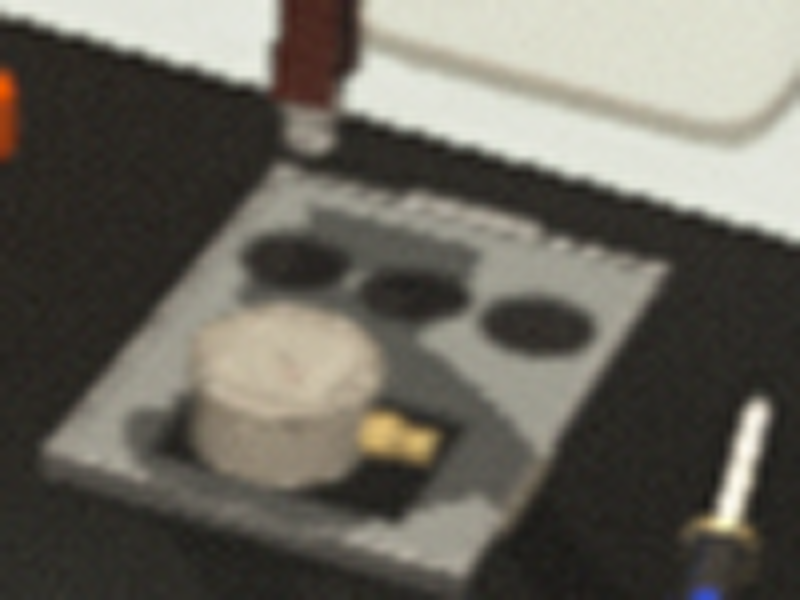

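The nipple hangs upright in the fingers at crop (310,130), straight above the far recess at (295,262). I'll lower it to the floor and release.

Call:
jog_arm([
  [0,0.002,0.03,0,0,0,0.0],
  [0,0.002,0.045,0,0,0,0.0],
  [0,0.002,0.051,0,0,0,0.0],
  [0,0.002,0.054,0,0,0,0.0],
  [0,0.002,0.054,0,0,0,0.0],
  [0,0.002,0.054,0,0,0,0.0],
])

```text
time_s: 6.55
ee_pos: [0.5521, -0.3712, 0.0286]
ee_rot: [1.0, 0.025, 0.001, 0.0]
ft_force: [-0.3, 0.7, 0.5]
gripper_width: 0.0146
grip_force: 19.9
```

```bash
python3 go.py .5513 -.369 .0265 .05
```

```text
t 6.55 pos [ 0.5521 -0.3712  0.0286] shift [-0.0007 -0.0023  0.0021] turn [ 0.001 -0.001 -0.   ] w 0.0146 grip 19.9 q [-0.61  0.73  1.62  0.    0.79  0.91]
```

Call:
jog_arm([
  [-0.0005,-0.002,0.001,0,0,0,0.0],
  [-0.0005,-0.002,0.002,0,0,0,0.0],
  [-0.0005,-0.002,0.0025,0,0,0,0.0],
  [-0.0005,-0.002,0.0025,0,0,0,0.0],
])

```text
time_s: 6.95
ee_pos: [0.5513, -0.369, 0.026]
ee_rot: [1.0, 0.025, 0.0, 0.0]
ft_force: [-0.9, 2.1, 4.3]
gripper_width: 0.0151
grip_force: 20.0
```

```bash
python3 go.py .5545 -.0455 .10 .05
```

```text
t 6.95 pos [ 0.5513 -0.369   0.026 ] shift [ 0.0193 -0.3229 -0.0741] turn [ 0.    -0.001 -0.   ] w 0.0151 grip 20.0 q [-0.61  0.73  1.63  0.    0.79  0.91]
```

Call:
jog_arm([
  [0,0,0,0,0,0,0.034],
  [0,0,0,0,0,0,0.034],
  [0,0,0,0,0,0,0.034],
  [0,0,-0.02,0,0,0,0.034],
  [0,0,-0.05,0,0,0,0.034],
  [0,0,-0.084,0,0,0,0.034],
  [0.003,-0.05,-0.084,0,0,0,0.044],
  [0.006,-0.1,-0.084,0,0,0,0.044],
  [0.009,-0.15,-0.084,0,0,0,0.044],
  [0.012,-0.2,-0.084,0,0,0,0.044],
  [0.015,-0.25,-0.084,0,0,0,0.044],
  [0.018,-0.3,-0.084,0,0,0,0.044],
  [0.019,-0.323,-0.074,0,0,0,0.044],
  [0.019,-0.323,-0.04,0,0,0,0.044],
  [0.019,-0.323,-0.014,0,0,0,0.044],
  [0.019,-0.323,-0.014,0,0,0,0.044],
  [0.019,-0.323,-0.014,0,0,0,0.044],
])

```text
time_s: 8.65
ee_pos: [0.5537, -0.0455, 0.0392]
ee_rot: [1.0, 0.025, -0.001, -0.0]
ft_force: [0.8, -0.1, -0.3]
gripper_width: 0.0441
grip_force: 0.0
```

```bash
python3 go.py .5545 -.0455 .0115 .05
python3 - <<'E'
from h import *
im,d=r.camera("side"); c=lambda a,b: cv2.resize(a[b[2]:b[3],b[0]:b[1],::-1],(400,600),interpolation=cv2.INTER_CUBIC)
cv2.imwrite("pics/n3.png",np.hstack([c(im,(240,290,130,205)),c(im,(315,365,90,165))]))
E
```

```text
t 8.65 pos [ 0.5537 -0.0455  0.0392] shift [0.0008 0.0001 0.0277] turn [-0.     0.001 -0.   ] w 0.0441 grip 0.0 q [-0.1   0.6   1.88 -0.    0.67  1.42]
```

View pics/n3.png

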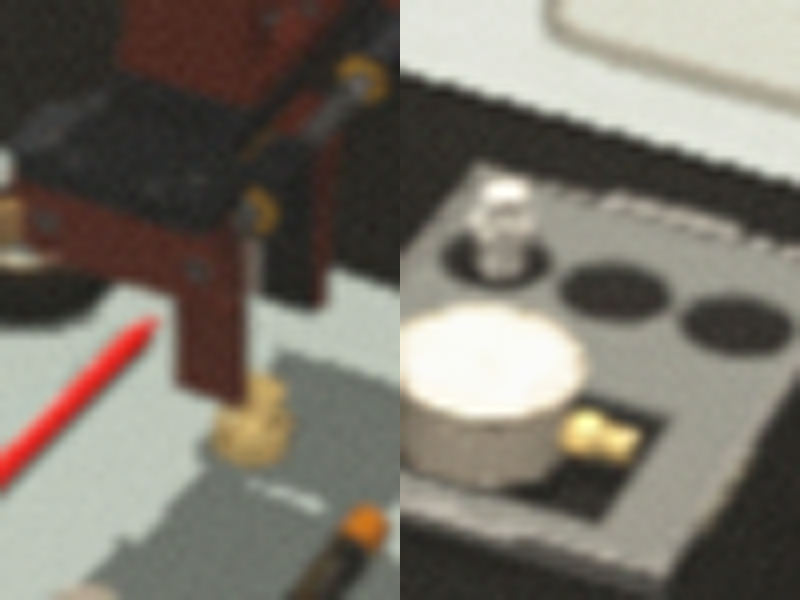

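The nipple stands upright in the far recess (right crop (497,230)), and the plug at (253,430) is centred below the fingers. I'll grip its thread.

Call:
jog_arm([
  [0.001,0,0.015,0,0,0,0.044],
  [0.001,0,0.0275,0,0,0,0.044],
  [0.001,0,0.0275,0,0,0,0.044],
  [0.001,0,0.0275,0,0,0,0.044],
  [0.001,0,0.0275,0,0,0,0.0],
  [0.001,0,0.0275,0,0,0,0.0],
  [0.001,0,0.0275,0,0,0,0.0],
  [0.001,0,0.0275,0,0,0,0.0],
  [0.001,0,0.0275,0,0,0,0.0],
  [0.001,0,0.0275,0,0,0,0.0],
])

```text
time_s: 9.7
ee_pos: [0.5551, -0.0454, 0.012]
ee_rot: [1.0, 0.025, 0.0, 0.0]
ft_force: [-0.3, -0.4, 3.1]
gripper_width: 0.0185
grip_force: 20.0
```

```bash
python3 go.py .5048 -.371 .11 .05
```

```text
t 9.7 pos [ 0.5551 -0.0454  0.012 ] shift [-0.0664  0.3227 -0.098 ] turn [ 0. -0. -0.] w 0.0185 grip 20.0 q [-0.1   0.65  1.88 -0.    0.62  1.42]
```

Call:
jog_arm([
  [0,0,-0.04,0,0,0,0.0],
  [0,0,-0.08,0,0,0,0.0],
  [-0.01,0.04,-0.098,0,0,0,0.0],
  [-0.02,0.09,-0.098,0,0,0,0.0],
  [-0.028,0.137,-0.098,0,0,0,0.0],
  [-0.038,0.185,-0.098,0,0,0,0.0],
  [-0.048,0.232,-0.098,0,0,0,0.0],
  [-0.058,0.28,-0.098,0,0,0,0.0],
  [-0.064,0.31,-0.098,0,0,0,0.0],
  [-0.0665,0.3225,-0.098,0,0,0,0.0],
  [-0.0665,0.3225,-0.098,0,0,0,0.0],
  [-0.0665,0.3225,-0.06,0,0,0,0.0],
  [-0.0665,0.3225,-0.025,0,0,0,0.0],
  [-0.0665,0.3225,-0.015,0,0,0,0.0],
  [-0.0665,0.3225,-0.015,0,0,0,0.0],
  [-0.0665,0.3225,-0.015,0,0,0,0.0],
])

```text
time_s: 11.3
ee_pos: [0.5054, -0.3703, 0.0277]
ee_rot: [1.0, 0.025, 0.0, 0.0]
ft_force: [0.8, 0.2, -0.9]
gripper_width: 0.0187
grip_force: 20.0
```

```bash
python3 go.py .5048 -.371 .0158 .05
python3 - <<'E'
from h import *
im,d=r.camera("side"); c=lambda a,b: cv2.resize(a[b[2]:b[3],b[0]:b[1],::-1],(400,300),interpolation=cv2.INTER_CUBIC)
cv2.imwrite("pics/n4.png",c(im,(315,375,95,140)))
E
```

```text
t 11.3 pos [ 0.5054 -0.3703  0.0277] shift [-0.0007  0.0007  0.0119] turn [ 0.001 -0.001  0.001] w 0.0187 grip 20.0 q [-0.65  0.69  1.72  0.    0.74  0.87]
```

View pics/n4.png

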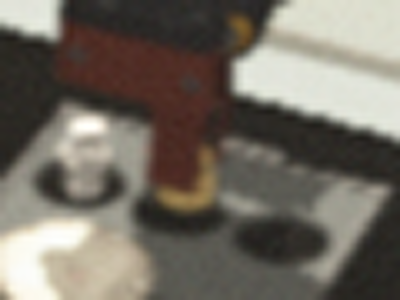

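The plug hangs just over the middle recess (crop (183,205)), and the nipple is undisturbed at (85,160). I'll lower and release.

Call:
jog_arm([
  [-0.0005,0.0005,0.006,0,0,0,0.0],
  [-0.0005,0.0005,0.01,0,0,0,0.0],
  [-0.0005,0.0005,0.0118,0,0,0,0.0],
  [-0.0005,0.0005,0.0122,0,0,0,0.0],
  [-0.0005,0.0005,0.0122,0,0,0,0.0],
  [-0.0005,0.0005,0.0122,0,0,0,0.0],
])

```text
time_s: 11.95
ee_pos: [0.5043, -0.3715, 0.0159]
ee_rot: [1.0, 0.025, 0.0, 0.0]
ft_force: [-2.4, 2.4, 10.1]
gripper_width: 0.0186
grip_force: 20.1
```

```bash
python3 go.py .452 -.0655 .10 .05
```

```text
t 11.95 pos [ 0.5043 -0.3715  0.0159] shift [-0.037  -0.3082 -0.0842] turn [ 0.    -0.001 -0.   ] w 0.0186 grip 20.1 q [-0.65  0.7   1.72  0.    0.72  0.87]
```

Call:
jog_arm([
  [0,0,0,0,0,0,0.034],
  [0,0,0,0,0,0,0.034],
  [0,0,0,0,0,0,0.034],
  [0,0,-0.02,0,0,0,0.034],
  [0,0,-0.05,0,0,0,0.034],
  [0,0,-0.09,0,0,0,0.034],
  [-0.006,-0.05,-0.094,0,0,0,0.046],
  [-0.012,-0.1,-0.094,0,0,0,0.046],
  [-0.018,-0.15,-0.094,0,0,0,0.046],
  [-0.024,-0.2,-0.094,0,0,0,0.046],
  [-0.03,-0.25,-0.094,0,0,0,0.046],
  [-0.036,-0.295,-0.094,0,0,0,0.046],
  [-0.037,-0.308,-0.084,0,0,0,0.046],
  [-0.037,-0.308,-0.05,0,0,0,0.046],
  [-0.037,-0.308,-0.025,0,0,0,0.046],
  [-0.037,-0.308,-0.025,0,0,0,0.046],
  [-0.037,-0.308,-0.025,0,0,0,0.046],
])

```text
time_s: 13.65
ee_pos: [0.4517, -0.0658, 0.0393]
ee_rot: [1.0, 0.025, -0.001, -0.0]
ft_force: [0.6, 0.2, 0.8]
gripper_width: 0.0462
grip_force: 0.0
```

```bash
python3 go.py .452 -.0655 .0125 .05
python3 - <<'E'
from h import *
im,d=r.camera("side"); c=lambda a,b: cv2.resize(a[b[2]:b[3],b[0]:b[1],::-1],(400,600),interpolation=cv2.INTER_CUBIC)
cv2.imwrite("pics/n5.png",np.hstack([c(im,(285,335,135,210)),c(im,(315,365,90,165))]))
E
```

```text
t 13.65 pos [ 0.4517 -0.0658  0.0393] shift [ 0.0004 -0.0003  0.0268] turn [-0.     0.001 -0.001] w 0.0462 grip 0.0 q [-0.17  0.51  2.09 -0.    0.54  1.35]
```

View pics/n5.png

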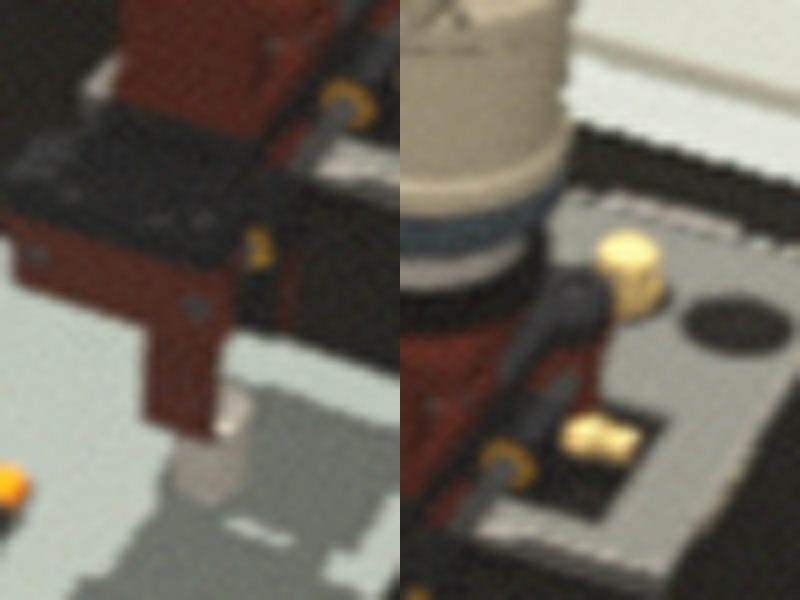

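The plug stands upright in the middle recess (right crop (630,275)), and the coupling is below the fingers at (212,460). I'll grip it and use the width to tell flats from corners.

Call:
jog_arm([
  [0.0005,0,0.015,0,0,0,0.046],
  [0.0005,0,0.0265,0,0,0,0.046],
  [0.0005,0,0.0265,0,0,0,0.046],
  [0.0005,0,0.0265,0,0,0,0.046],
  [0.0005,0,0.0265,0,0,0,0.0],
  [0.0005,0,0.0265,0,0,0,0.0],
  [0.0005,0,0.0265,0,0,0,0.0],
  [0.0005,0,0.0265,0,0,0,0.0],
  [0.0005,0,0.0265,0,0,0,0.0],
  [0.0005,0,0.0265,0,0,0,0.0],
])

```text
time_s: 14.7
ee_pos: [0.4524, -0.0655, 0.0133]
ee_rot: [1.0, 0.025, 0.0, 0.0]
ft_force: [-0.4, 0.7, 5.5]
gripper_width: 0.0239
grip_force: 20.0
```

```bash
python3 go.py .4578 -.373 .11 .05
```

```text
t 14.7 pos [ 0.4524 -0.0655  0.0133] shift [-0.0099  0.3074 -0.0967] turn [ 0. -0. -0.] w 0.0239 grip 20.0 q [-0.17  0.56  2.1   0.    0.48  1.35]
```

The width is 23.9 mm, so it is held across the flats. I'll carry it to the near recess.

Call:
jog_arm([
  [0,0,-0.04,0,0,0,0.0],
  [0,0,-0.08,0,0,0,0.0],
  [-0.002,0.04,-0.097,0,0,0,0.0],
  [-0.003,0.09,-0.097,0,0,0,0.0],
  [-0.005,0.137,-0.097,0,0,0,0.0],
  [-0.006,0.185,-0.097,0,0,0,0.0],
  [-0.008,0.232,-0.097,0,0,0,0.0],
  [-0.01,0.275,-0.097,0,0,0,0.0],
  [-0.01,0.3,-0.097,0,0,0,0.0],
  [-0.01,0.307,-0.097,0,0,0,0.0],
  [-0.01,0.307,-0.097,0,0,0,0.0],
  [-0.01,0.307,-0.06,0,0,0,0.0],
  [-0.01,0.307,-0.025,0,0,0,0.0],
  [-0.01,0.307,-0.015,0,0,0,0.0],
  [-0.01,0.307,-0.015,0,0,0,0.0],
  [-0.01,0.307,-0.015,0,0,0,0.0],
])

```text
time_s: 16.3
ee_pos: [0.4582, -0.3722, 0.0289]
ee_rot: [1.0, 0.025, 0.0, 0.0]
ft_force: [-0.1, 0.2, -0.6]
gripper_width: 0.0239
grip_force: 20.0
```

```bash
python3 go.py .4578 -.373 .0173 .05
```

```text
t 16.3 pos [ 0.4582 -0.3722  0.0289] shift [-0.0004  0.0007  0.0116] turn [ 0.    -0.001  0.001] w 0.0239 grip 20.0 q [-0.7   0.65  1.8   0.    0.69  0.82]
```

Call:
jog_arm([
  [-0.0005,0.0005,0.006,0,0,0,0.0],
  [-0.0005,0.0005,0.01,0,0,0,0.0],
  [-0.0005,0.0005,0.0115,0,0,0,0.0],
  [-0.0005,0.0005,0.0118,0,0,0,0.0],
  [-0.0005,0.0005,0.0118,0,0,0,0.0],
  [-0.0005,0.0005,0.0118,0,0,0,0.0],
])

```text
time_s: 16.9
ee_pos: [0.4573, -0.3733, 0.0173]
ee_rot: [1.0, 0.025, 0.0, 0.0]
ft_force: [-1.8, 2.1, 7.7]
gripper_width: 0.024
grip_force: 20.0
```

```bash
python3 go.py .427 .0595 .11 1.29
```

```text
t 16.9 pos [ 0.4573 -0.3733  0.0173] shift [-0.0088 -0.4338 -0.0929] turn [ 1.00e-03 -0.00e+00 -1.24e+00] w 0.024 grip 20.0 q [-0.7   0.67  1.8   0.    0.67  0.82]
```

Call:
jog_arm([
  [0,0,0,0,0,0,0.038],
  [0,0,0,0,0,0,0.038],
  [0,0,0,0,0,0,0.038],
  [0,0,-0.02,0,0,0,0.038],
  [0,0,-0.05,0,0,0,0.038],
  [0,0,-0.09,0,0,0,0.038],
  [-0.001,-0.04,-0.093,0,0,-0.13,0.04],
  [-0.002,-0.09,-0.093,0,0,-0.26,0.04],
  [-0.003,-0.137,-0.093,0,0,-0.4,0.04],
  [-0.004,-0.185,-0.093,0,0,-0.53,0.04],
  [-0.005,-0.232,-0.093,0,0,-0.66,0.04],
  [-0.006,-0.28,-0.093,0,0,-0.79,0.04],
  [-0.007,-0.327,-0.093,0,0,-0.92,0.04],
  [-0.008,-0.375,-0.093,0,0,-1.06,0.04],
  [-0.009,-0.42,-0.093,0,0,-1.18,0.04],
  [-0.009,-0.434,-0.093,0,0,-1.24,0.04],
  [-0.009,-0.434,-0.06,0,0,-1.24,0.04],
  [-0.009,-0.434,-0.025,0,0,-1.24,0.04],
  [-0.009,-0.434,-0.025,0,0,-1.24,0.04],
  [-0.009,-0.434,-0.025,0,0,-1.24,0.04],
])

```text
time_s: 18.9
ee_pos: [0.426, 0.0598, 0.0411]
ee_rot: [0.799, 0.601, -0.001, -0.001]
ft_force: [0.0, -0.0, 0.4]
gripper_width: 0.04
grip_force: 0.0
```

```bash
python3 go.py .427 .0595 .009 1.29
python3 - <<'E'
from h import *
im,d=r.camera("side"); c=lambda a,b: cv2.resize(a[b[2]:b[3],b[0]:b[1],::-1],(400,600),interpolation=cv2.INTER_CUBIC)
cv2.imwrite("pics/n6.png",np.hstack([c(im,(262,322,165,255)),c(im,(315,375,85,175))]))
E
```

```text
t 18.9 pos [0.426  0.0598 0.0411] shift [0.     0.0011 0.0321] turn [-0.002  0.001 -0.   ] w 0.04 grip 0.0 q [ 0.11  0.48  2.15 -0.    0.51  0.39]
```

View pics/n6.png

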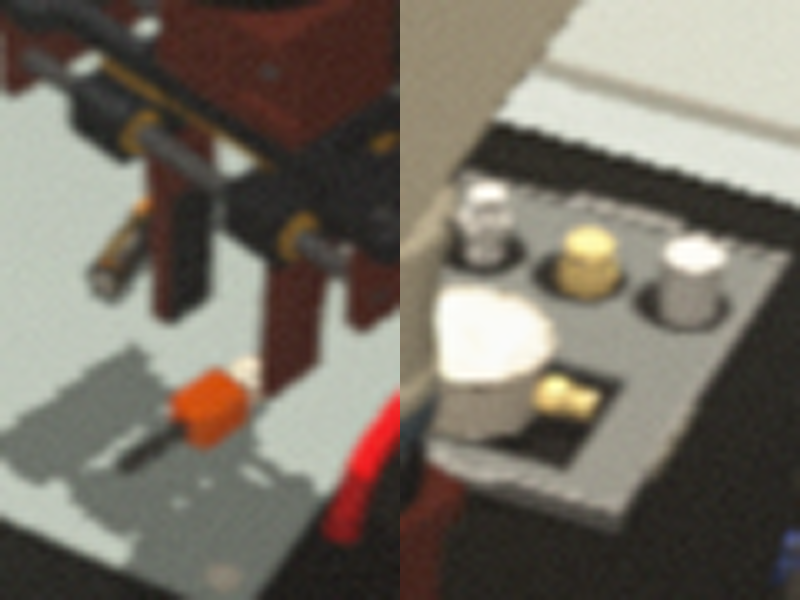

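Run:
```python
from h import *
for p in ([.426,.0598,.041],[.426,.0598,.018],[.427,.0595,.0]): print(((pix("side",p)-[262,165])*400/60).round())
im,d=r.camera("side"); W=world("side",d)
m=r.regions_of("connector","side")[0]; print(m["p"]); k=m["mask"]&(d>0)
o=k&(im[...,0].astype(int)-im[...,2]>70); P=W[o]; t=P[P[:,2]>.014]
print(o.sum(),P.mean(0),len(t),t.mean(0),t.min(0),t.max(0))
```

```text
[230. 340.]
[227. 388.]
[223. 423.]
0.53
93 [0.42927258 0.06786165 0.01567589] 68 [0.43066286 0.06730774 0.01799014] [0.42148935 0.05183525 0.01407704] [0.44134021 0.0792388  0.02149126]
```

All three fittings stand in their recesses. The two cameras put the connector block within 3–6 mm of each other along its length, so I take the middle (+3 mm along tool x) and grip.

Call:
jog_arm([
  [0.003,0.001,0.015,0,0,0,0.04],
  [0.003,0.001,0.0325,0,0,0,0.04],
  [0.003,0.001,0.0325,0,0,0,0.04],
  [0.003,0.001,0.0325,0,0,0,0.04],
  [0.003,0.001,0.0325,0,0,0,0.0],
  [0.003,0.001,0.0325,0,0,0,0.0],
  [0.003,0.001,0.0325,0,0,0,0.0],
  [0.003,0.001,0.0325,0,0,0,0.0],
  [0.003,0.001,0.0325,0,0,0,0.0],
  [0.003,0.001,0.0325,0,0,0,0.0],
])

```text
time_s: 20.05
ee_pos: [0.4287, 0.0625, 0.0092]
ee_rot: [0.799, 0.601, 0.0, 0.0]
ft_force: [-0.0, -1.3, 7.0]
gripper_width: 0.0174
grip_force: 20.0
```

```bash
python3 go.py .398 .272 .12 1.48
```

```text
t 20.05 pos [0.4287 0.0625 0.0092] shift [ 0.1928 -0.0875 -0.1108] turn [ 0.001 -0.    -0.19 ] w 0.0174 grip 20.0 q [ 0.12  0.56  2.15 -0.    0.44  0.4 ]
```

Call:
jog_arm([
  [0,0,-0.03,0,0,0,0.0],
  [0,0,-0.07,0,0,0,0.0],
  [0.03,-0.014,-0.11,0,0,-0.04,0.0],
  [0.07,-0.032,-0.11,0,0,-0.08,0.0],
  [0.11,-0.05,-0.11,0,0,-0.12,0.0],
  [0.15,-0.068,-0.11,0,0,-0.16,0.0],
  [0.18,-0.082,-0.11,0,0,-0.19,0.0],
  [0.193,-0.0875,-0.11,0,0,-0.19,0.0],
  [0.193,-0.0875,-0.11,0,0,-0.19,0.0],
  [0.193,-0.0875,-0.06,0,0,-0.19,0.0],
  [0.193,-0.0875,-0.03,0,0,-0.19,0.0],
  [0.193,-0.0875,-0.03,0,0,-0.19,0.0],
  [0.193,-0.0875,-0.03,0,0,-0.19,0.0],
])

```text
time_s: 21.35
ee_pos: [0.3976, 0.2709, 0.0387]
ee_rot: [0.739, 0.674, -0.001, -0.0]
ft_force: [0.5, -0.3, -0.1]
gripper_width: 0.0179
grip_force: 20.0
```

```bash
python3 go.py .398 .272 .0132 1.48
python3 - <<'E'
from h import *
im,d=r.camera("side"); c=lambda a,b: cv2.resize(a[b[2]:b[3],b[0]:b[1],::-1],(480,400),interpolation=cv2.INTER_CUBIC)
cv2.imwrite("pics/n7.png",c(im,(190,310,240,340)))
E
```

```text
t 21.35 pos [0.3976 0.2709 0.0387] shift [0.0012 0.0003 0.0255] turn [-0.002  0.001 -0.002] w 0.0179 grip 20.0 q [ 0.57  0.53  2.04 -0.    0.57  0.67]
```

View pics/n7.png

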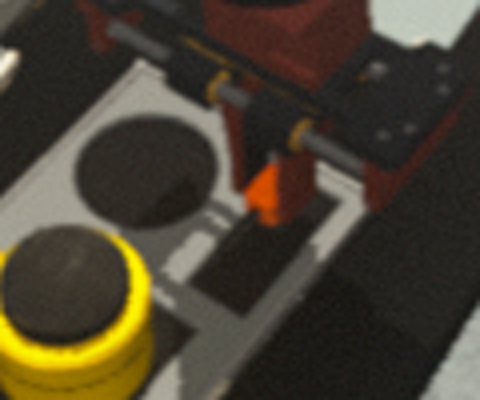

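Run:
```python
from h import *
a=np.array([np.sin(.09),np.cos(.09)]); g=np.array([.398,.272])
for n,s,z in(("grip now",0,.045),("stub now",41.5,.035),("stub down",41.5,.009),("grip down",0,.013),("nut down",-25.5,.01)):
    p=g+a*s/1000; print(n,((pix("side",[*p,z])-[190,240])*4).round())
o=np.array([.3985,.278]); b=np.array([a[1],-a[0]])
for u,v in((18,42),(-18,42),(18,-42),(-18,-42)): print("corner",((pix("side",[*(o+b*u/1000+a*v/1000),.01])-[190,240])*4).round())
```

```text
grip now [270. 184.]
stub now [218. 254.]
stub down [220. 286.]
grip down [272. 224.]
nut down [302. 193.]
corner [183. 276.]
corner [242. 314.]
corner [286. 163.]
corner [343. 197.]
```

The predicted recess corners match the picture ((242,314) and (343,197)), and the connector lies along the recess. I'll lower it.

Call:
jog_arm([
  [0.0,0,0.012,0,0,0,0.0],
  [0.0,0,0.02,0,0,0,0.0],
  [0.0,0,0.0245,0,0,0,0.0],
  [0.0,0,0.0255,0,0,0,0.0],
  [0.0,0,0.0255,0,0,0,0.0],
  [0.0,0,0.0255,0,0,0,0.0],
])

```text
time_s: 22.0
ee_pos: [0.3977, 0.2722, 0.0133]
ee_rot: [0.738, 0.674, -0.0, 0.0]
ft_force: [-0.1, -0.9, 1.4]
gripper_width: 0.0178
grip_force: 20.0
```

```bash
python3 go.py .660 -.083 .12 0.3
```

```text
t 22.0 pos [0.3977 0.2722 0.0133] shift [-0.33    0.2935 -0.1067] turn [0.   0.   1.18] w 0.0178 grip 20.0 q [ 0.58  0.58  2.04 -0.    0.52  0.67]
```

```bash
python3 go.py .660 -.083 .12 0.0
```

```text
t 22.0 pos [0.3977 0.2722 0.0133] shift [-0.33    0.2935 -0.1067] turn [0.   0.   1.48] w 0.0178 grip 20.0 q [ 0.58  0.58  2.04 -0.    0.52  0.67]
```

Call:
jog_arm([
  [0,0,0.001,0,0,0,0.0],
  [0,0,0.001,0,0,0,0.0],
  [0,0,0.001,0,0,0,0.028],
  [0,0,0.001,0,0,0,0.028],
  [0,0,0.001,0,0,0,0.028],
  [0,0,-0.02,0,0,0,0.028],
  [0,0,-0.06,0,0,0,0.028],
  [0,0,-0.107,0,0,0,0.028],
  [0,0,-0.107,0,0,0,0.028],
])

```text
time_s: 22.9
ee_pos: [0.4008, 0.2742, 0.125]
ee_rot: [0.739, 0.674, 0.005, 0.001]
ft_force: [0.3, 0.6, -0.6]
gripper_width: 0.028
grip_force: 0.0
```

```bash
python3 go.py .660 -.083 .12 0.0
python3 - <<'E'
from h import *
im,d=r.camera("side"); c=lambda a,b: cv2.resize(a[b[2]:b[3],b[0]:b[1],::-1],(480,400),interpolation=cv2.INTER_CUBIC)
cv2.imwrite("pics/n8.png",c(im,(190,310,240,340)))
W=world("side",d)
m=r.regions_of("tape","side")[0]["mask"]&(d>0); P=W[m]; t=P[P[:,2]>.016]; print("tape",((t.max(0)+t.min(0))/2).round(4),np.ptp(t,axis=0).round(3),(np.percentile(t,3,0)+np.percentile(t,97,0))/2)
E
```

```text
t 22.9 pos [0.4008 0.2742 0.125 ] shift [-0.3322  0.2906  0.0052] turn [ 0.002 -0.01   1.48 ] w 0.028 grip 0.0 q [0.58 0.37 2.01 0.   0.76 0.67]Traceback (most recent call last):
  File "<stdin>", line 5, in <module>
IndexError: list index out of range
```

View pics/n8.png

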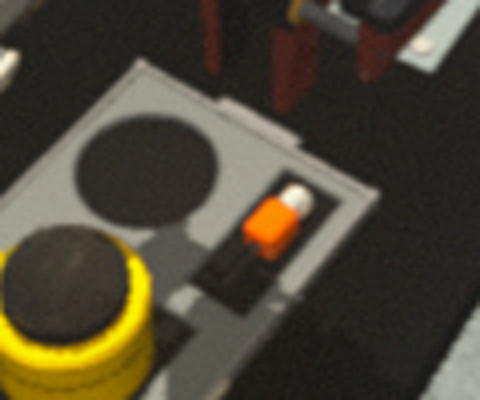

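The connector lies in the oblong recess (orange (272,222), nut (298,196), clear of the end wall). Next, above the tape.

Call:
jog_arm([
  [-0.03,0.026,0.003,0,0,0.14,0.07],
  [-0.06,0.052,0.003,0,0,0.28,0.07],
  [-0.09,0.079,0.003,0,0,0.42,0.07],
  [-0.12,0.105,0.003,0,0,0.56,0.07],
  [-0.15,0.131,0.003,0,0,0.7,0.07],
  [-0.18,0.157,0.003,0,0,0.84,0.07],
  [-0.21,0.184,0.003,0,0,0.98,0.07],
  [-0.24,0.21,0.003,0,0,1.12,0.07],
  [-0.27,0.236,0.003,0,0,1.26,0.07],
  [-0.3,0.262,0.003,0,0,1.4,0.07],
  [-0.332,0.29,0.003,0,0,1.48,0.075],
  [-0.332,0.29,0.04,0,0,1.48,0.075],
  [-0.332,0.29,0.075,0,0,1.48,0.075],
  [-0.332,0.29,0.075,0,0,1.48,0.075],
  [-0.332,0.29,0.075,0,0,1.48,0.075],
])

```text
time_s: 24.5
ee_pos: [0.6549, -0.0845, 0.0433]
ee_rot: [1.0, -0.0, -0.002, -0.0]
ft_force: [0.9, 0.3, 0.8]
gripper_width: 0.0747
grip_force: 0.0
```

```bash
python3 go.py .660 -.083 .009 0.0
python3 - <<'E'
from h import *
im,d=r.camera("side"); c=lambda a,b: cv2.resize(a[b[2]:b[3],b[0]:b[1],::-1],(480,400),interpolation=cv2.INTER_CUBIC)
b=(205,289,110,180); cv2.imwrite("pics/n9.png",c(im,b))
t=np.linspace(0,2*np.pi,5)[:4]
for cx,cy in((.660,-.083),): print([((pix("side",[cx+.0285*np.cos(k),cy+.0285*np.sin(k),.019])-[205,110])*5.71).round() for k in t])
E
```

```text
t 24.5 pos [ 0.6549 -0.0845  0.0433] shift [ 0.0053 -0.0015  0.0342] turn [-0.001  0.004 -0.   ] w 0.0747 grip 0.0 q [-0.15  0.7   1.63 -0.    0.82  1.42]
[array([169., 258.]), array([187., 309.]), array([272., 295.]), array([253., 245.])]
```

View pics/n9.png

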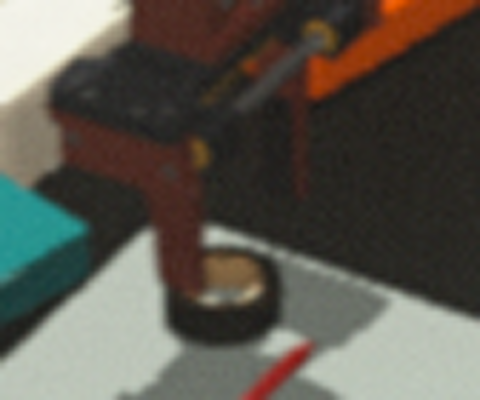

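The tape's top centre (222,277) matches the prediction, with the fingers on either side. I'll descend and grip.

Call:
jog_arm([
  [0.005,-0.0015,0.0,0,0,0,0.075],
  [0.005,-0.0015,0.016,0,0,0,0.075],
  [0.005,-0.0015,0.0335,0,0,0,0.075],
  [0.005,-0.0015,0.0335,0,0,0,0.075],
  [0.005,-0.0015,0.0335,0,0,0,0.075],
  [0.005,-0.0015,0.0335,0,0,0,0.0],
  [0.005,-0.0015,0.0335,0,0,0,0.0],
  [0.005,-0.0015,0.0335,0,0,0,0.0],
  [0.005,-0.0015,0.0335,0,0,0,0.0],
  [0.005,-0.0015,0.0335,0,0,0,0.0],
  [0.005,-0.0015,0.0335,0,0,0,0.0],
])

```text
time_s: 25.65
ee_pos: [0.6617, -0.0833, 0.0121]
ee_rot: [1.0, -0.0, 0.0, 0.0]
ft_force: [-0.2, -0.2, 3.2]
gripper_width: 0.0549
grip_force: 20.0
```

```bash
python3 go.py .4733 .2728 .12 -.09
```

```text
t 25.65 pos [ 0.6617 -0.0833  0.0121] shift [-0.1884 -0.3561 -0.108 ] turn [ 0.    -0.001  0.09 ] w 0.0549 grip 20.0 q [-0.14  0.75  1.62  0.    0.77  1.43]
```

Call:
jog_arm([
  [0,0,-0.03,0,0,0,0.0],
  [0,0,-0.07,0,0,0,0.0],
  [-0.016,-0.03,-0.108,0,0,0.01,0.0],
  [-0.037,-0.07,-0.108,0,0,0.02,0.0],
  [-0.06,-0.113,-0.108,0,0,0.03,0.0],
  [-0.08,-0.151,-0.108,0,0,0.04,0.0],
  [-0.1,-0.19,-0.108,0,0,0.05,0.0],
  [-0.12,-0.227,-0.108,0,0,0.06,0.0],
  [-0.14,-0.265,-0.108,0,0,0.07,0.0],
  [-0.16,-0.302,-0.108,0,0,0.08,0.0],
  [-0.18,-0.34,-0.108,0,0,0.09,0.0],
  [-0.188,-0.356,-0.108,0,0,0.09,0.0],
  [-0.188,-0.356,-0.08,0,0,0.09,0.0],
  [-0.188,-0.356,-0.045,0,0,0.09,0.0],
  [-0.188,-0.356,-0.045,0,0,0.09,0.0],
  [-0.188,-0.356,-0.045,0,0,0.09,0.0],
])

```text
time_s: 27.25
ee_pos: [0.473, 0.2725, 0.0565]
ee_rot: [0.999, -0.045, -0.001, 0.0]
ft_force: [0.2, -0.8, 0.0]
gripper_width: 0.0552
grip_force: 20.0
```

```bash
python3 go.py .4733 .2728 .0161 -.09
python3 - <<'E'
from h import *
im,d=r.camera("side"); c=lambda a,b: cv2.resize(a[b[2]:b[3],b[0]:b[1],::-1],(480,400),interpolation=cv2.INTER_CUBIC)
cv2.imwrite("pics/n10.png",c(im,(170,290,230,330)))
E
```

```text
t 27.25 pos [0.473  0.2725 0.0565] shift [ 0.0003 -0.0004  0.0404] turn [ 0.001  0.002 -0.   ] w 0.0552 grip 20.0 q [0.5  0.56 1.9  0.   0.69 2.16]
```

View pics/n10.png

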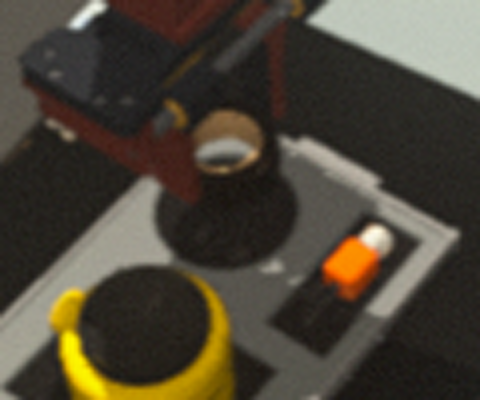

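The tape hangs level over the round recess (hole (228,140) above recess centre (228,210)). I'll lower it.

Call:
jog_arm([
  [0,0,0.02,0,0,0,0.0],
  [0,0,0.032,0,0,0,0.0],
  [0,0,0.037,0,0,0,0.0],
  [0,0,0.04,0,0,0,0.0],
  [0,0,0.041,0,0,0,0.0],
  [0,0,0.041,0,0,0,0.0],
  [0,0,0.041,0,0,0,0.0],
])

```text
time_s: 28.0
ee_pos: [0.4738, 0.273, 0.0161]
ee_rot: [0.999, -0.045, 0.0, -0.0]
ft_force: [0.2, -0.1, 1.4]
gripper_width: 0.0551
grip_force: 20.0
```

Call:
jog_arm([
  [0,0,0.001,0,0,0,0.0],
  [0,0,0.0015,0,0,0,0.0],
  [0,0,0.0015,0,0,0,0.066],
  [0,0,0.0015,0,0,0,0.066],
  [0,0,0.0015,0,0,0,0.066],
  [0,0,-0.02,0,0,0,0.066],
  [0,0,-0.06,0,0,0,0.066],
  [0,0,-0.11,0,0,0,0.066],
  [0.0,0.05,-0.15,0,0,0,0.066],
  [0.0,0.1,-0.17,0,0,0,0.066],
  [0.0,0.15,-0.17,0,0,0,0.066],
  [0.0,0.2,-0.17,0,0,0,0.066],
  [0.0,0.2,-0.17,0,0,0,0.066],
  [0.0,0.2,-0.17,0,0,0,0.066],
  [0.0,0.2,-0.17,0,0,0,0.066],
])

```text
time_s: 29.5
ee_pos: [0.4556, 0.0737, 0.1857]
ee_rot: [0.999, -0.046, 0.0, -0.0]
ft_force: [1.0, -0.2, 0.4]
gripper_width: 0.0661
grip_force: 0.0
```

Run:
```python
from h import *
im,d=r.camera("side"); c=lambda a,b: cv2.resize(a[b[2]:b[3],b[0]:b[1],::-1],(400,333),interpolation=cv2.INTER_CUBIC)
cv2.imwrite("pics/end.png",np.hstack([c(im,(170,290,240,340)),c(im,(290,410,80,180))]))
W=world("side",d)
for u,v in((228,282),): pass
k=(np.hypot(W[...,0]-.474,W[...,1]-.273)<.027)&(d>0); print("tape top z",np.percentile(W[k][:,2],[50,80,95]))
k=(np.hypot(W[...,0]-.4,W[...,1]-.27)<.006)&(d>0); print("conn z",np.percentile(W[k][:,2],[50,90]))
```

```text
tape top z [0.02184826 0.02372837 0.02513906]
conn z [0.02302607 0.02459912]
```

View pics/end.png

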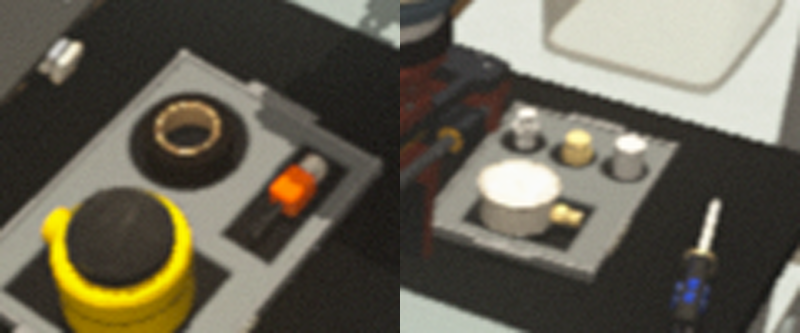

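The tape is flat in the round recess with its top at about 23 mm, as it should be. The connector lies in the oblong one with its top at about 23 mm (22 expected), and the three fittings stand upright in the gauge tray. The arm is clear, so I'm handing in.

```bash
python3 -c "
from rig import r
print(r.close_job())"
```

```text
the job is handed in; nothing more can be done
None
```

I made up both kits in the order asked and handed the job in at about 30 s, with the bushing left unmoved; the last pictures showed all five parts seated in their recesses.

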